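# Open the loaf clamp for the next loaf

### The job

Open the loaf clamp on the white cutting board right up for the next loaf: press the red ratchet release on its sliding jaw and, keeping it pressed, push the jaw gently back along its bar, away from the heel of bread, until it is fully home against the end stop. Then let go so the ratchet locks again, and leave the heel, the knife and everything else on the counter where they are.

Things in the scene. Friction and masses are not known exactly. Their poses are not given: they have to be found in the camera images.
- clamp: Loaf clamp, fixed to the counter: white board 240 x 440 mm, top at 20 mm; notched steel bar 14 mm wide (top at 54 mm) along its far edge, fixed jaw plate at one end of the bar, end stop at the other. Origin: centre of the board's underside, on the counter; x from the knife edge to the bar edge, +y along the bar the way the jaw opens, z up. Bar centre line at x = +85 mm.
- jaw (a joint): Sliding jaw's travel along the bar, m: grows as it opens along the clamp's +y; 0.160 = fully home, its back on the end stop. The ratchet (7 mm pitch) locks it within one notch against opening unless the release is held down; then it slides with about 2 N. It can be pushed closed freely.
- release (a joint): Angle of the red release rocker, rad: 0 to 0.16 = up, tooth in a notch or on its slope; 0.20 = tooth clear of the notches; 0.30 = down on its stop. Sprung: pressing the pad's middle takes about 4 N to start and 7 N at the bottom, where the pad has gone down about 9 mm. It springs up again when let go.
- release_pad (a point): Middle of the top face of the red pad (34 mm across the bar, 38 mm along it), 71 mm above the counter when up, sloping slightly up towards the thumb wall. Moves with jaw and rocker. Under the pad the jaw's black body lies at 50 mm; the rocker's side cheeks (top at 62 mm) end 25 mm from this point, towards the fixed jaw.
- thumb_wall (a point): Middle of the face of the black upright wall beyond the pad, 80 mm above the counter; the face looks back over the pad (clamp -y). Wall 44 mm across the bar, 9 mm thick, top at 92 mm, 21 mm beyond the pad's middle. A finger that holds the pad down can push the jaw home against this face.
- jaw_face (a point): Point on the working face of the sliding jaw's steel plate, on the bar's line, 50 mm above the counter. Plate 6 mm thick, from 20 mm beyond the bar line to 145 mm in front of it (clamp -x), top at 80 mm. 66 mm from the pad's middle, towards the fixed jaw.
- end_stop (a point): Middle of the rubber face of the end stop on the bar (34 x 30 mm), 50 mm above the counter. With the jaw fully home the back of its black body touches here: the thumb_wall point is then about 9 mm from it along the bar.
- heel: Heel of a brown loaf with a pale cut face, loose on the board between the jaws near the fixed one, 96 x 60 x 78 mm high. Origin: centre of its underside. Not to be disturbed.
- knife: Bread knife, loose, lying along the board's near edge, 340 mm long, black handle 18 mm high, blade 4 mm thick. Origin on its underside near mid-length, y along the blade. Leave alone.
- ketchup: Red squeeze bottle, 58 mm across, 165 mm tall, standing on the counter past one end of the clamp (the red and the yellow one swap places), 150 mm or more from the pad's path. Origin: centre of its underside. Leave alone.
- mustard: Yellow squeeze bottle, 58 mm across, 165 mm tall, standing on the counter past one end of the clamp (the red and the yellow one swap places), 150 mm or more from the pad's path. Origin: centre of its underside. Leave alone.
- spice_jar: Jar with a green cap, 48 mm across, 100 mm tall, standing beyond the bar near the fixed jaw's end. Origin: centre of its underside. Leave alone.
- next_loaf: Whole brown loaf, 100 x 220 x 88 mm high, on the counter at the right. Origin: centre of its underside. Leave alone.
- spatula: Spatula, 260 mm long, lying on the counter at the left, wooden handle, low (under 30 mm). Origin on its underside, x along it. Leave alone.
- dip_bowl: Small steel bowl, 100 mm across, 45 mm high, on the counter at the left. Origin: centre of its underside. Leave alone.

How it is judged:
By the outcome, as a careful person would: the job done as asked, in the order asked, and still so for the second after the job is handed in, with the robot touching nothing.
It also fails if it takes over 38 s, if anything falls off the work surface, if the arm or the gripper's body presses on something with over 40 N, if the wrist force passes 120 N, or if a joint passes its speed limit or range.

### The arm

A 6-joint arm with a two-finger parallel gripper is mounted at the origin on the work surface. World frame = base frame: x ahead of the robot, y to its left, z up, the work surface at z = 0. Lengths are in m, angles in rad, forces in N, time in s.
With the tool pointing down it reaches from about 0.275 to 0.775 m from the base axis. Payload 14.6 kg.
Tool frame: the origin (TCP) lies at the very end of the fingers, on their centre line; the grasp point (between the pads) lies 19 mm behind it (env.hold_point_z is the distance from the TCP to the grasp point, in m); z points along the fingers, y is the line along which they close (so a half turn about z gives the same grasp; the last joint's range is limited). The gripper opens to 85 mm and grips with 20 to 120 N. Pads are 22 mm wide; open, the fingers measure 114 mm over their backs; the gripper's body (76 mm by 85 mm) begins 54 mm behind the grasp point. The pads swing forward as they close: fully open they stand 13 mm farther back than shut.
Start: joints at [1.078, 0.263, -0.048, 1.259, 0, 1.415], TCP at [0.174, 0.495, 0.231] pointing down, gripper open.
Joint ranges: [-2.65, 2.65], [-0.89, 1.7], [-1.18, 1.37], [-2.13, 2.11], [-1.35, 1.29], [-3.14, 3.14]. Speed limits (rad/s): [1.89, 1.89, 2.57, 2.79, 3.14, 3.14].

### API

Orientations are given as [roll, pitch, yaw] about the fixed x, y, z axes, in that order (R = Rz(yaw) Ry(pitch) Rx(roll)).
In Python, from station import env gives the robot as it stands.
- The arm moves only by the tool step_arm, never from a script. Its argument "series" is a list of rows, each a list of 3 entries, a list of its own where there are three numbers: the turn, a rotation vector about the tool's x, y, z in degrees, then the shift along the tool's x, y, z in cm, then the opening, from -1 (shut) to 1 (fully open). A call has 1 to 20 rows; each row shifts and turns the commanded pose from where the row before left it, along the tool's axes as they then stand; what a row does not reach is not made up. A row lasts 1/8 s, in which the tool goes at most 62.5 mm and 10.7 degrees, less where a joint would pass 70% of its speed; a pose out of reach is approached as far as the arm can. A call with a gripper value outside its range is refused whole. The fingers move at their own pace and stop on an object; "squeeze" is the grip in N (left out, the last holds). Time passes only in rows, so rows that do not move let the fingers close. It gives the time, the measured TCP pose, the force, the opening and the grip force at its end, in the units of the state.
- env.get_state(): the state, without advancing time (a new reading comes with each control period).
- env.get_image(name): name is "scene" or "top" or "wrist"; returns a dict with "image" (480x640x3 uint8, red, green, blue), "fx", "fy", "cx", "cy" (pixels), "pose" (4x4, takes a point from camera to world coordinates). Camera axes: x right, y down, z forward; pixel columns grow to the right and rows downward; lengths in m; the calibration is good to about 2 mm. A picture is of the moment at which its call begins. There is no depth.
- env.finish_job(): hands the job in; it is judged then, once.
The state is a dict: "t": time; "qpos": joint angles; "joint_velocities": joint speeds; "joint_torque": joint torques, N m; "position": TCP position; "eef_rot": TCP orientation; "force": force on the tool from outside, world axes, zero at the start; "wrist_torque": the same for the moment, N m; "gripper_width": finger opening in m; "gripper_force": force on a finger pad.
Only numpy, scipy, OpenCV 4.12 (cv2) and the standard library are available. Lean on these libraries where they do the work, as an engineer would, in place of code of your own. Each camera call takes 0.05 s, during which the arm holds its last target. There are 200 camera calls.

## Working session

There is one attempt and no reset: what is moved stays moved. The work goes in short steps, Python scripts to look and compute and a tool call to move; the robot and the scene stay as the last step left them, time stands still between calls to the robot, and variables do not carry over. Pictures are saved under pics/ and viewed, at most 10 in all, crops included, and the job is handed in when it is done.

Besides the shell and the picture viewer there is one more tool, called after ">>>" by a JSON object that holds its "api" and its "payload". step_arm: Moves the arm, as the interface text tells. Its arguments: {"type":"object","properties":{"series":{"type":"array","items":{"type":"array"}},"squeeze":{"type":"number"}},"required":["series"]}

```bash
mkdir -p pics; cat > h.py <<'E'
from station import env
import numpy as np, cv2, pickle
def snap(n):
    c=env.get_image(n.split('_')[0]); cv2.imwrite(f'pics/{n}.png',c['image'][:,:,::-1]); pickle.dump(c,open(f'pics/{n}.pkl','wb'))
def ray(n,u,v):
    c=pickle.load(open(f'pics/{n}.pkl','rb')); P=np.array(c['pose'])
    return P[:3,3],P[:3,:3]@np.array([(u-c['cx'])/c['fx'],(v-c['cy'])/c['fy'],1])
def at(n,u,v,z):
    o,d=ray(n,u,v); return (o+d*(z-o[2])/d[2]).round(4)
E
python3 - <<'E'
from h import *
snap('top_1');snap('scene_1')
s=env.get_state();print(s['t'],s['position'],s['eef_rot'],s['force'],s['gripper_width'])
E
```

```text
0.1 [0.1738699  0.49509595 0.23087521] [-3.14062032e+00 -1.17502082e-04  2.80381823e+00] [-0.51767834 -0.70213531  0.09791524] 0.08556857507974483
```

View pics/top_1.png

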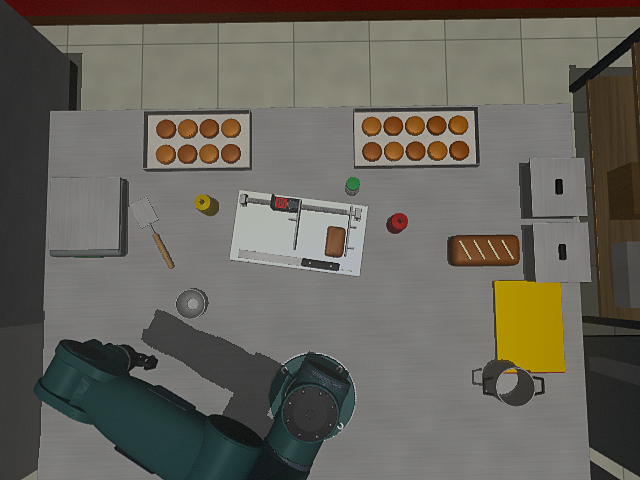

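View pics/scene_1.png

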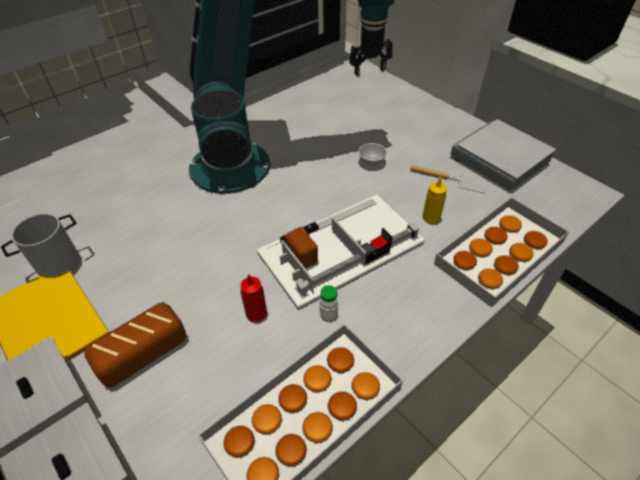

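The top view shows the clamp at the centre, with the jaw and red pad near (285,204), the end stop at (244,199) and the fixed jaw at (357,213). The jaw opens towards image left, which is world +y. The scene view agrees. The mustard bottle is past the end-stop end.

```bash
python3 - <<'E'
from h import *
im=cv2.imread('pics/top_1.png')[180:285,225:375]
cv2.imwrite('pics/c1.png',cv2.resize(im,None,fx=5.3,fy=5.3,interpolation=cv2.INTER_CUBIC))
o,d=ray('top_1',320,240);print(o,d)
# board corners estimate
for u,v in [(239,191),(367,207),(231,261),(360,276)]: print(at('top_1',u,v,.02))
E
```

```text
[ 0.3512796  -0.05260367  1.87483755] [ 0.08671451  0.00989638 -0.99621538]
[0.6819 0.2367 0.02  ]
[ 0.6218 -0.1931  0.02  ]
[0.4463 0.263  0.02  ]
[ 0.3912 -0.1654  0.02  ]
```

View pics/c1.png

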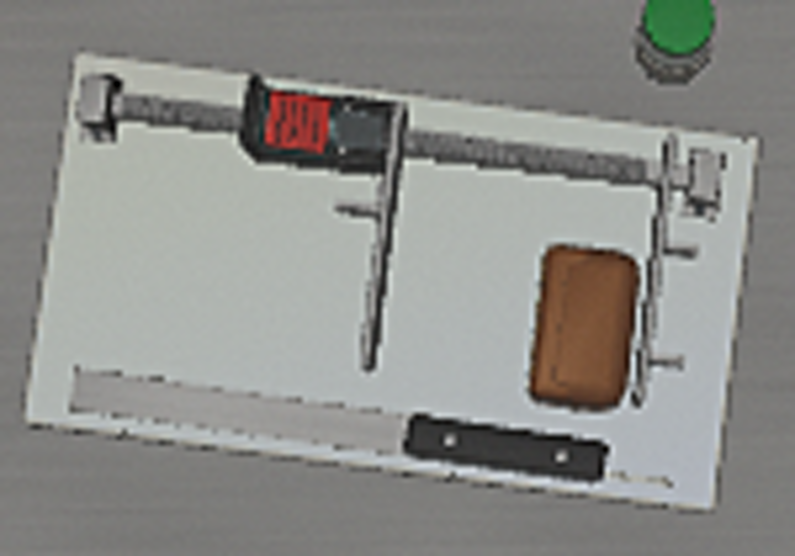

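The crop shows the pad centre at crop (298,122), the end-stop face at about (118,108), and board corners at (77,55), (760,138), (715,510) and (28,424). The thumb wall is at about (252,115).

```bash
cat >> h.py <<'E'
def clampfit():
    A=[at('top_1',225+u/5.3-.4,180+v/5.3-.4,.02)[:2] for u,v in [(77,55),(760,138),(715,510),(28,424)]]
    A=np.array(A); c=A.mean(0); y=(A[0]+A[3]-A[1]-A[2]); y/=np.linalg.norm(y); x=np.array([y[1],-y[0]])
    return A,c,x,y
E
python3 - <<'E'
from h import *
A,c,x,y=clampfit();print(A,c,x,y,np.degrees(np.arctan2(-y[0],y[1])))
print(np.linalg.norm(A[0]-A[1]),np.linalg.norm(A[1]-A[2]))
for n,u,v,z in [('pad',298,122,.071),('stop',118,108,.065),('wall',256,120,.092)]:
    p=at('top_1',225+u/5.3-.4,180+v/5.3-.4,z); print(n,p,(p[:2]-c)@x,(p[:2]-c)@y)
s=env.get_state();print(s['qpos'])
from scipy.spatial.transform import Rotation as R
print(R.from_euler('xyz',s['eef_rot']).as_matrix().round(3))
E
```

```text
[[ 0.6854  0.2363]
 [ 0.6264 -0.1966]
 [ 0.3918 -0.1638]
 [ 0.4511  0.2667]] [0.538675 0.03565 ] [ 0.99074338 -0.13574814] [0.13574814 0.99074338] -7.801883257902227
0.4369020599630997 0.23688182707839786
pad [0.6325 0.0919 0.071 ] 0.08532066482025438 0.0684658840564395
stop [0.6437 0.2038 0.065 ] 0.0812267741019773 0.180850447314864
wall [0.6308 0.1158 0.092 ] 0.0803920205942684 0.09191387898337633
[ 1.07771778e+00  2.63472991e-01 -4.88709568e-02  1.25943118e+00
 -3.43130384e-05  1.41549216e+00]
[[-0.943  0.331 -0.   ]
 [ 0.331  0.943 -0.001]
 [ 0.    -0.001 -1.   ]]
```

>>> {"api": "step_arm", "payload": {"series": [[[0, 0, 0], [-2, -0.8, 0], -1], [[0, 0, 0], [-4, -1.6, 0], -1], [[0, 0, 0], [-4, -1.6, 0], -1], [[0, 0, 0], [-4, -1.6, 0], -1], [[0, 0, 0], [-4, -1.6, 0], -1], [[0, 0, 0], [-4, -1.6, 0], -1], [[0, 0, 0], [-4, -1.6, 0], -1], [[0, 0, 0], [-4, -1.6, 0], -1], [[0, 0, 0], [-4, -1.6, 0], -1], [[0, 0, 0], [-4, -1.6, 0], -1], [[0, 0, 0], [-4, -1.6, 0], -1], [[0, 0, 0], [-4, -1.6, 0], -1], [[0, 0, 0], [-4, -1.6, 0], -1], [[0, 0, 0], [-4, -1.6, 0], -1], [[0, 0, 0], [-2, -0.8, 0], -1], [[0, 0, 8], [0, 0, 0], -1], [[0, 0, 8], [0, 0, 0], -1], [[0, 0, 8], [0, 0, 0], -1], [[0, 0, 8], [0, 0, 0], -1], [[0, 0, 8], [0, 0, 0], -1]], "squeeze": 20}}

```text
t: 2.6
position: [0.6279, 0.0984, 0.2309]
eef_rot: [-3.141, -0.0, 2.101]
force: [-0.2, 0.1, -0.3]
gripper_width: -0.0001
gripper_force: 0.0
```

>>> {"api": "step_arm", "payload": {"series": [[[0, 0, 8], [0, 0, 0], -1], [[0, 0, 8], [0, 0, 0], -1], [[0, 0, 8], [0, 0, 0], -1], [[0, 0, 8], [0, 0, 0], -1], [[0, 0, 6.4], [0, 0, 0], -1], [[0, 0, 0], [0, 0, 0], -1], [[0, 0, 0], [0, 0, 0], -1]]}}

```text
t: 3.48
position: [0.6281, 0.0984, 0.2311]
eef_rot: [-3.141, 0.0, 1.438]
force: [0.9, -0.2, 0.4]
gripper_width: 0.0005
gripper_force: 0.0
```

```bash
cat >> h.py <<'E'
def where():
    from scipy.spatial.transform import Rotation as R
    A,c,x,y=clampfit(); s=env.get_state(); p=np.array(s['position']); M=R.from_euler('xyz',s['eef_rot']).as_matrix()
    X=np.array([*x,0]);Y=np.array([*y,0]);f=np.array(s['force'])
    print('t',s['t'],'clamp',((p[:2]-c)@x).round(4),((p[:2]-c)@y).round(4),p[2].round(4),'toolx·Y',(M[:,0]@Y).round(4),'tooly·X',(M[:,1]@X).round(4),'z',M[:,2].round(3),'yawerr',np.degrees(np.arctan2(M[:2,0]@x,M[:2,0]@y)).round(2),'F',(f@X).round(1),(f@Y).round(1),f[2].round(1),s['gripper_width'])
E
python3 - <<'E'
from h import *
snap('wrist_1');where()
E
```

```text
t 3.525 clamp 0.08 0.0743 0.2311 toolx·Y 1.0 tooly·X 1.0 z [-0. -0. -1.] yawerr -0.17 F 0.0 0.2 0.4 7.590580028052964e-05
```

View pics/wrist_1.png

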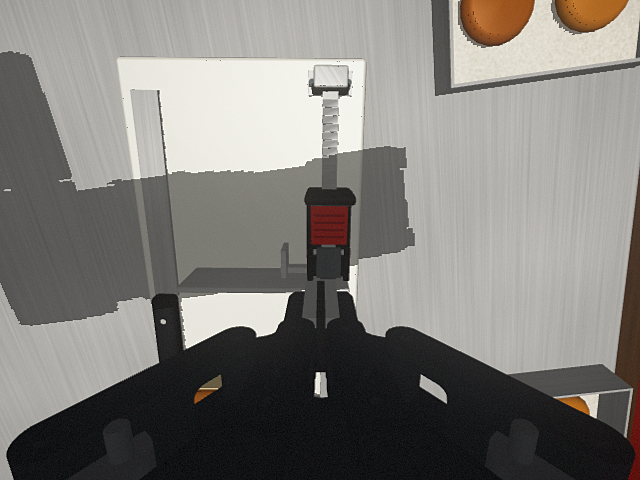

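The wrist view looks along the bar. The pad spans u 310–350 and v 205–247, the thumb-wall top spans u 305–355 and v 188–203, and the end-stop top front edge is at v≈86.

```bash
python3 - <<'E'
from h import *
A,c,x,y=clampfit()
for n,u,v,z in [('pad',330,226,.071),('padnear',330,247,.069),('walltopback',330,189,.092),('walltopfront',330,203,.092),('wallL',306,195,.092),('wallR',355,195,.092),('barfar',330,110,.054),('stoptopfront',331,86,.065)]:
    p=at('wrist_1',u,v,z)[:2]-c; print(n,(p@x).round(4),(p@y).round(4))
E
```

```text
pad 0.089 0.0696
padnear 0.0894 0.0486
walltopback 0.088 0.1063
walltopfront 0.0881 0.0945
wallL 0.0679 0.1012
wallR 0.109 0.1013
barfar 0.0882 0.1716
stoptopfront 0.0886 0.1895
```

>>> {"api": "step_arm", "payload": {"series": [[[0, 0, 0], [0, 0.4, 1.5], -1], [[0, 0, 0], [0, 0.4, 3], -1], [[0, 0, 0], [-0.1, 0, 3], -1], [[0, 0, 0], [0, 0, 3], -1], [[0, 0, 0], [0, 0, 2], -1], [[0, 0, 0], [0, 0, 1], -1], [[0, 0, 0], [0, 0, 0.6], -1], [[0, 0, 0], [0, 0, 0.4], -1], [[0, 0, 0], [0, 0, 0], -1]]}}

```text
t: 4.65
position: [0.6361, 0.0963, 0.0865]
eef_rot: [3.141, -0.0, 1.436]
force: [-0.4, 0.9, 0.4]
gripper_width: 0.0002
gripper_force: 0.0
```

```bash
python3 - <<'E'
from h import *
snap('wrist_2');snap('scene_2');where()
a=cv2.imread('pics/wrist_2.png');b=cv2.imread('pics/scene_2.png')[190:290,310:440]
b=cv2.resize(b,(390,300),interpolation=cv2.INTER_CUBIC);a=cv2.resize(a,(400,300))
cv2.imwrite('pics/c2.png',np.hstack([a,b]))
E
```

```text
t 4.75 clamp 0.0883 0.0734 0.0867 toolx·Y 1.0 tooly·X 1.0 z [ 0.001  0.    -1.   ] yawerr -0.05 F 1.0 -0.4 0.1 -0.00018764527280501313
```

View pics/c2.png

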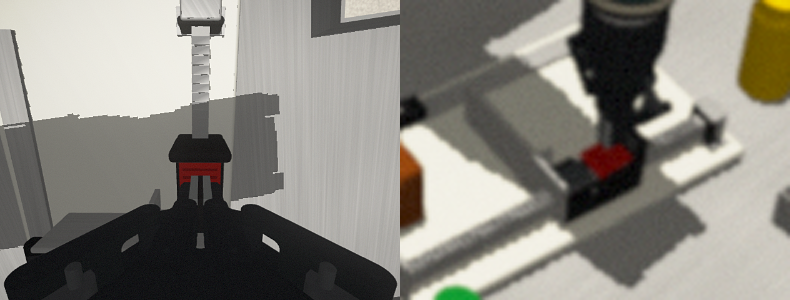

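Wrist and scene views show the shut fingers over the red pad, centred on the bar and short of the thumb wall. Next I press down.

>>> {"api": "step_arm", "payload": {"series": [[[0, 0, 0], [0, 0, 0.5], -1], [[0, 0, 0], [0, 0, 0.5], -1], [[0, 0, 0], [0, 0, 0.4], -1], [[0, 0, 0], [0, 0, 0.3], -1], [[0, 0, 0], [0, 0, 0], -1]]}}

```text
t: 5.38
position: [0.6358, 0.0963, 0.0692]
eef_rot: [-3.141, 0.0, 1.435]
force: [-1.2, -1.0, 4.8]
gripper_width: 0.0
gripper_force: 1.5
```

>>> {"api": "step_arm", "payload": {"series": [[[0, 0, 0], [0, 0, 0.2], -1], [[0, 0, 0], [0, 0, 0.2], -1], [[0, 0, 0], [0, 0, 0], -1]]}}

```text
t: 5.75
position: [0.6359, 0.0964, 0.0653]
eef_rot: [3.142, 0.0, 1.435]
force: [-3.1, 0.8, 6.4]
gripper_width: -0.0003
gripper_force: 2.8
```

>>> {"api": "step_arm", "payload": {"series": [[[0, 0, 0], [0, 0, 0.2], -1], [[0, 0, 0], [0, 0, 0.1], -1], [[0, 0, 0], [0, 0, 0], -1]]}}

```text
t: 6.12
position: [0.6359, 0.0964, 0.0625]
eef_rot: [3.141, -0.0, 1.435]
force: [-3.4, 0.9, 8.0]
gripper_width: 0.0002
gripper_force: 3.6
```

```bash
python3 -c "
from h import *
where()"
```

```text
t 6.125 clamp 0.0881 0.0734 0.0625 toolx·Y 1.0 tooly·X 1.0 z [ 0.  0. -1.] yawerr -0.05 F -3.5 0.4 8.0 0.000204786548704384
```

>>> {"api": "step_arm", "payload": {"series": [[[0, 0, 0], [0, 0, 0.05], -1], [[0, 0, 0], [0, 0, 0.05], -1], [[0, 0, 0], [0, 0, 0], -1]]}}

```text
t: 6.5
position: [0.636, 0.0964, 0.0616]
eef_rot: [3.141, -0.0, 1.435]
force: [-3.1, 1.4, 6.9]
gripper_width: -0.0001
gripper_force: 3.8
```

>>> {"api": "step_arm", "payload": {"series": [[[0, 0, 0], [0.1, 0, 0.03], -1], [[0, 0, 0], [0.2, 0, 0.03], -1], [[0, 0, 0], [0.2, 0, 0.03], -1], [[0, 0, 0], [0.2, 0, 0.03], -1], [[0, 0, 0], [0, 0, 0], -1]]}}

```text
t: 7.12
position: [0.637, 0.1034, 0.0611]
eef_rot: [3.14, -0.0, 1.436]
force: [-5.6, 1.0, 16.5]
gripper_width: 0.0001
gripper_force: 8.1
```

>>> {"api": "step_arm", "payload": {"series": [[[0, 0, 0], [0.2, 0, -0.03], -1], [[0, 0, 0], [0.25, 0, 0], -1], [[0, 0, 0], [0.25, 0, 0], -1], [[0, 0, 0], [0.25, 0, 0], -1], [[0, 0, 0], [0.25, 0, 0], -1], [[0, 0, 0], [0, 0, 0], -1]]}}

```text
t: 7.88
position: [0.6387, 0.1153, 0.0612]
eef_rot: [3.141, -0.0, 1.436]
force: [-3.6, 1.2, 13.6]
gripper_width: 0.0
gripper_force: 6.7
```

```bash
python3 - <<'E'
from h import *
snap('wrist_3');where()
cv2.imwrite('pics/c3.png',cv2.resize(cv2.imread('pics/wrist_3.png')[0:360,180:460],None,fx=1.6,fy=1.6))
E
```

```text
t 7.925 clamp 0.0883 0.0925 0.0612 toolx·Y 1.0 tooly·X 1.0 z [ 0.001  0.    -1.   ] yawerr -0.05 F -4.3 0.4 13.1 0.00030080661174324865
```

View pics/c3.png

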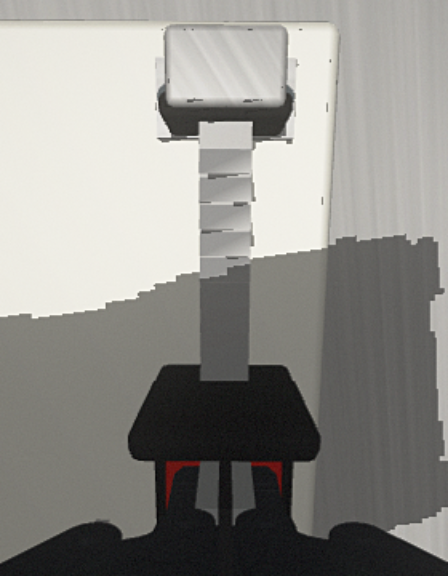

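The jaw is moving with the pressed finger, which is already past the wall's old position. The bar and end stop (crop v≈135) are clear ahead. I'll continue, then slow down.

>>> {"api": "step_arm", "payload": {"series": [[[0, 0, 0], [0.3, 0, 0], -1], [[0, 0, 0], [0.4, 0, 0], -1], [[0, 0, 0], [0.4, 0, 0], -1], [[0, 0, 0], [0.4, 0, 0], -1], [[0, 0, 0], [0.4, 0, 0], -1], [[0, 0, 0], [0.4, 0, 0], -1], [[0, 0, 0], [0.4, 0, 0], -1], [[0, 0, 0], [0.4, 0, 0], -1], [[0, 0, 0], [0.4, 0, 0], -1], [[0, 0, 0], [0.4, 0, 0], -1], [[0, 0, 0], [0.4, 0, 0], -1], [[0, 0, 0], [0.4, 0, 0], -1], [[0, 0, 0], [0.4, 0, 0], -1], [[0, 0, 0], [0.3, 0, 0], -1], [[0, 0, 0], [0, 0, 0], -1]]}}

```text
t: 9.8
position: [0.6462, 0.1689, 0.0612]
eef_rot: [3.14, -0.0, 1.436]
force: [-4.4, 1.3, 12.1]
gripper_width: -0.0001
gripper_force: 6.2
```

```bash
python3 - <<'E'
from h import *
snap('wrist_4');where()
cv2.imwrite('pics/c4.png',cv2.resize(cv2.imread('pics/wrist_4.png')[100:360,180:460],None,fx=1.6,fy=1.6))
E
```

```text
t 9.85 clamp 0.0884 0.1466 0.0613 toolx·Y 1.0 tooly·X 1.0 z [ 0.001  0.    -1.   ] yawerr -0.06 F -3.4 1.1 11.8 -3.9602066662365384e-05
```

View pics/c4.png

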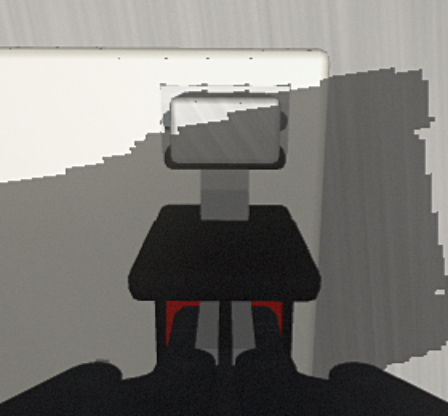

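The jaw is about 15–20 mm from the end stop and the pad is still held down.

>>> {"api": "step_arm", "payload": {"series": [[[0, 0, 0], [0.2, 0, 0], -1], [[0, 0, 0], [0.25, 0, 0], -1], [[0, 0, 0], [0.25, 0, 0], -1], [[0, 0, 0], [0.25, 0, 0], -1], [[0, 0, 0], [0.15, 0, 0], -1], [[0, 0, 0], [0, 0, 0], -1]]}}

```text
t: 10.6
position: [0.6477, 0.1797, 0.0612]
eef_rot: [3.14, -0.0, 1.435]
force: [-3.7, 1.2, 12.7]
gripper_width: -0.0001
gripper_force: 6.1
```

>>> {"api": "step_arm", "payload": {"series": [[[0, 0, 0], [0.1, 0, 0], -1], [[0, 0, 0], [0.1, 0, 0], -1], [[0, 0, 0], [0, 0, 0], -1]]}}

```text
t: 10.98
position: [0.648, 0.1815, 0.0613]
eef_rot: [3.14, -0.0, 1.435]
force: [-3.1, -0.6, 11.7]
gripper_width: 0.0002
gripper_force: 6.0
```

>>> {"api": "step_arm", "payload": {"series": [[[0, 0, 0], [0.1, 0, 0], -1], [[0, 0, 0], [0.1, 0, 0], -1], [[0, 0, 0], [0.1, 0, 0], -1], [[0, 0, 0], [0, 0, 0], -1]]}}

```text
t: 11.48
position: [0.6483, 0.1845, 0.0612]
eef_rot: [3.14, 0.0, 1.435]
force: [-3.8, -0.5, 12.6]
gripper_width: 0.0
gripper_force: 6.0
```

>>> {"api": "step_arm", "payload": {"series": [[[0, 0, 0], [0.1, 0, 0], -1], [[0, 0, 0], [0.1, 0, 0], -1], [[0, 0, 0], [0, 0, 0], -1]]}}

```text
t: 11.85
position: [0.6488, 0.1858, 0.0611]
eef_rot: [3.14, 0.001, 1.435]
force: [-2.1, -5.2, 11.1]
gripper_width: -0.0
gripper_force: 4.9
```

>>> {"api": "step_arm", "payload": {"series": [[[0, 0, 0], [0.1, 0, 0], -1], [[0, 0, 0], [0, 0, 0], -1]]}}

```text
t: 12.1
position: [0.6489, 0.1868, 0.061]
eef_rot: [3.14, 0.001, 1.435]
force: [-0.9, -3.5, 9.0]
gripper_width: -0.0002
gripper_force: 4.2
```

```bash
python3 - <<'E'
from h import *
snap('wrist_5');snap('scene_5');where()
a=cv2.resize(cv2.imread('pics/wrist_5.png')[130:360,180:460],(390,320));b=cv2.imread('pics/scene_5.png')[185:265,340:440]
cv2.imwrite('pics/c5.png',np.hstack([a,cv2.resize(b,(400,320),interpolation=cv2.INTER_CUBIC)]))
E
```

```text
t 12.2 clamp 0.0887 0.1647 0.061 toolx·Y 1.0 tooly·X 1.0 z [ 0.001 -0.001 -1.   ] yawerr -0.02 F -0.5 -3.8 9.5 -0.0001301208436218293
```

View pics/c5.png

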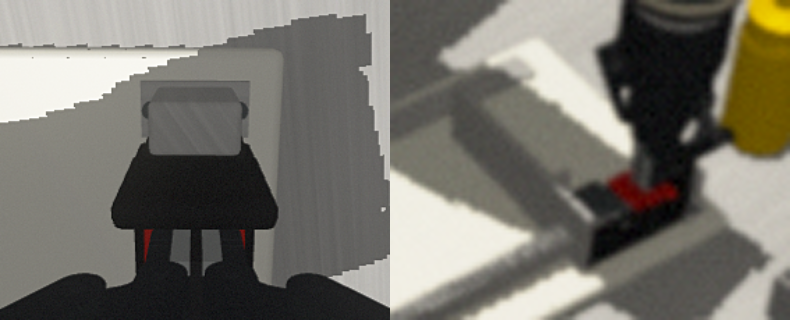

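The jaw's back is now at, or within a few millimetres of, the end stop. The finger is sliding along the pad towards the thumb wall, so I'll continue until the wall pushes back firmly.

>>> {"api": "step_arm", "payload": {"series": [[[0, 0, 0], [0.1, 0, 0.03], -1], [[0, 0, 0], [0.1, 0, 0.03], -1], [[0, 0, 0], [0, 0, 0], -1]]}}

```text
t: 12.58
position: [0.6493, 0.1887, 0.0606]
eef_rot: [3.14, 0.001, 1.435]
force: [-1.1, -5.1, 10.8]
gripper_width: -0.0001
gripper_force: 5.2
```

>>> {"api": "step_arm", "payload": {"series": [[[0, 0, 0], [0.1, 0, 0.02], -1], [[0, 0, 0], [0, 0, 0], -1]]}}

```text
t: 12.82
position: [0.6495, 0.1896, 0.0605]
eef_rot: [3.139, 0.001, 1.435]
force: [-1.3, -5.6, 10.6]
gripper_width: 0.0002
gripper_force: 5.3
```

>>> {"api": "step_arm", "payload": {"series": [[[0, 0, 0], [0.1, 0, 0.02], -1], [[0, 0, 0], [0.1, 0, 0.02], -1], [[0, 0, 0], [0, 0, 0], -1]]}}

```text
t: 13.2
position: [0.6498, 0.1912, 0.0602]
eef_rot: [3.139, 0.002, 1.435]
force: [-2.3, -8.1, 12.6]
gripper_width: -0.0002
gripper_force: 7.2
```

>>> {"api": "step_arm", "payload": {"series": [[[0, 0, 0], [0.1, 0, 0.02], -1], [[0, 0, 0], [0, 0, 0], -1]]}}

```text
t: 13.45
position: [0.6498, 0.1912, 0.0602]
eef_rot: [3.139, 0.004, 1.434]
force: [-3.2, -15.7, 16.6]
gripper_width: 0.0002
gripper_force: 10.8
```

The TCP has stalled at y 0.191 with a 16 N reaction, so the jaw is home. I'll lift straight up so the release springs back without dragging the jaw.

>>> {"api": "step_arm", "payload": {"series": [[[0, 0, 0], [0, 0, -0.3], -1], [[0, 0, 0], [0, 0, -0.4], -1], [[0, 0, 0], [-0.05, 0, -0.5], -1], [[0, 0, 0], [-0.05, 0, -0.5], -1], [[0, 0, 0], [0, 0, -1], -1], [[0, 0, 0], [0, 0, -1.5], -1], [[0, 0, 0], [0, 0, -2], -1], [[0, 0, 0], [0, 0, -3], -1], [[0, 0, 0], [-1, 0, -3], -1], [[0, 0, 0], [-3, 0, -3], -1], [[0, 0, 0], [-3, 0, -1], -1], [[0, 0, 0], [-2, 0, 0], -1], [[0, 0, 0], [0, 0, 0], -1]]}}

```text
t: 15.08
position: [0.6367, 0.1024, 0.2208]
eef_rot: [-3.141, -0.0, 1.434]
force: [-0.5, -0.7, 0.4]
gripper_width: 0.0
gripper_force: 0.0
```

```bash
python3 - <<'E'
from h import *
snap('wrist_6');snap('scene_6');where()
a=cv2.resize(cv2.imread('pics/wrist_6.png')[0:300,200:460],(400,462));b=cv2.imread('pics/scene_6.png')[185:301,250:450]
b=cv2.resize(b,(400,232),interpolation=cv2.INTER_CUBIC);t=cv2.resize(cv2.imread('pics/top_1.png')[180:296,225:425],(400,230))
cv2.imwrite('pics/c6.png',np.hstack([a,np.vstack([b,t])]))
E
```

```text
t 15.175 clamp 0.0879 0.0807 0.2205 toolx·Y 1.0 tooly·X 1.0 z [-0.001  0.    -1.   ] yawerr -0.05 F 0.6 0.1 -0.5 4.563836995885541e-05
```

View pics/c6.png

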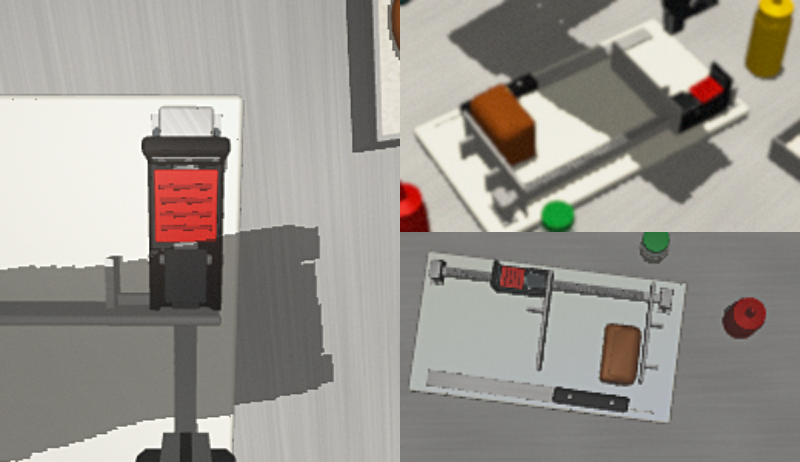

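The jaw's back is against the end stop with no gap, from wall top to stop at crop v≈137. The release has sprung up, and the heel, knife and bottles are where they were. I'm handing it in.

```bash
python3 -c "
from station import env
print(env.finish_job())"
```

```text
the job is handed in; nothing more can be done
None
```

The jaw is pushed fully home against the end stop, the release has sprung back up, everything else looked undisturbed in the final pictures, and I handed the job in at about 15 s; no verdict was returned.

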